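Latch the instrument case

TASK

Shut the grey instrument case: hook the latch's wire bail over its keeper, then swing the lever across past centre and press its end firmly home onto the rubber stop, with a steady push of about 15 N for half a second and never more than 25 N on the lever. Let go, leaving the case drawn shut and latched, and leave the other things on the bench alone.

Things in the scene. Friction and masses are not known exactly. Their poses are not given: they have to be found in the camera images.
- case: grey instrument case, 150 mm tall, 230 mm wide (y), 145 mm thick (x), standing on its hinge edge in a low wooden cradle, fixed to the bench; its flat top carries one steel draw latch in the middle. Origin: middle of the underside, on the bench. x points from the lever side across the seam to the keeper side, y along the seam, z up. The half at -x is fixed, the +x half is the lid, sprung ajar
- latch_pivot (a point): axis of the lever's hinge (parallel to the case's y), on the fixed half, 15 mm above the case's flat top; axes as the case's. The lever, pushed over, lands on a black rubber stop (12 mm diameter) 34 mm from this axis on the -x side, screwed to a height that differs by 5 mm from case to case and is not given: feel for it. It gives less than 1 mm under the push
- lever (a joint): flat steel lever, 16 mm wide, 6 mm thick, 53 mm long. Angle: 0 level towards the keeper (case +x), 1.57 up, 3.14 level away from it. It is stiff (0.11 N m of friction) and stays where it is left, also past centre (about 3.04), so it must be pressed the last bit onto the stop, met at 3.14 to 3.28. Hooked, the bail is taut from about 1.9; the push at its end rises to some 6 to 10 N before centre
- lever_end (a point): the place to push the lever, 44 mm from its hinge, mid-thickness, 9 mm short of the tip; its x axis points along the lever to the tip. Pushed on the face that looks to the keeper when the lever is upright, which is its upper face when shut
- bail_bar (a point): middle of the bail's cross bar, a 6 mm round bar 34 mm long along the case's y. The bail is a wire loop (wires 5 mm), hinged freely to the lever 16 mm from the lever's hinge; the bar is 64 mm from there (bail x axis, outward). It starts lying loosely on top of the keeper hook. Moving the bar to +x swings the lever up and towards the keeper, against up to 12 N
- bail_tab (a point): centre of the bail's steel thumb tab, an upright plate 10 mm thick (y), 18 mm long (x), 30 mm tall, fixed to the bar: its centre is 17 mm beyond the bar (outward) and 16 mm above it. Grasp it across its 10 mm thickness, from above
- lid_edge (a point): middle of the lid's top edge at the seam: in the case's frame at x = 13 mm when ajar, 5 mm when shut; a latched lid lies under 7 mm
- bin: blue plastic bin, 100 x 150 x 60 mm, bystander; origin under its middle
- driver: screwdriver lying on the bench, bystander
- jar: small amber glass jar with a metal cap, 52 mm diameter, 70 mm tall, bystander; origin under its middle
- keeper (a point): steel keeper on the lid: a seat plate with one 14 mm wide hook. This point: where the bar's middle lies when hooked (on the seat, +x side of the hook), 9 mm above the lid's flat top; axes as the lid's. The hook leans to +x; its top is 13 mm above this point and overhangs to x = 2 mm, so the bar passes over at z = 18 mm or more, comes down at x = 6 mm or more to z = 0, then pulled to -x stays under
- lid: lid half of the case, with the keeper on it; hinged along the case's bottom edge (origin on the hinge, 14 mm up), sprung ajar by 0.055 rad (8 mm at the top). The latch draws it in against a spring of about 8 N at the top when ajar and 30 N when shut
- bail: the wire bail; origin on its hinge in the lever, x along the loop to its bar, y along the bar, z up when level

How it is judged:
On the way, in this order (a step that is already met when the one before it is completed fails the run):
1. the bail's bar is down behind the keeper's hook (x of bail_bar in the frame of keeper between -0.003 and 0.02 m and z of bail_bar in the frame of keeper below 0.006 m), for 0.1 s.
2. the lever, past centre with the bail hooked and taut, is pressed home with at least 10 N for 0.2 s (value of joint lever above 3.06 rad and contact force between the fingers and lever_c0 above 10 N and contact force between bail and lid above 15 N), for 0.2 s.
At the end, for the whole second after the job is handed in: the lever rests past centre (joint over 3.06), the bail's bar is under the hook (no more than 6 mm above its seat, no more than 4 mm before it) and taut (over 15 N on the keeper), and the lid's top edge is drawn to x under 8.5 mm in the case's frame (within 3.5 mm of shut) (value of joint lever above 3.06 rad and x of lid_edge in the frame of case below 0.0085 m and contact force between bail and lid above 15 N and z of bail_bar in the frame of keeper below 0.006 m and x of bail_bar in the frame of keeper above -0.004 m); the robot touches nothing.
It fails at once if the lever is pressed with more than 25 N (contact force between the fingers and lever_c0 above 25 N).
It fails at once if a bystander is moved more than 20 mm (distance of any of bin, driver, jar from where it was at the start of the episode above 0.02 m).
It also fails if it takes over 64 s, if anything falls off the work surface, if the arm or the gripper's body presses on something with over 40 N, if the wrist force passes 120 N, or if a joint passes its speed limit or range.

ROBOT

A 7-joint arm with a two-finger parallel gripper is mounted at the origin on the work surface. World frame = base frame: x ahead of the robot, y to its left, z up, the work surface at z = 0. Lengths are in m, angles in rad, forces in N, time in s.
With the tool pointing down it reaches from about 0.425 to 0.925 m from the base axis. Payload 6.8 kg.
Tool frame: the origin (TCP) lies on the front face of the gripper's body, between the roots of the fingers; the fingertips stand 73 mm ahead of it and the grasp point (between the pads) lies 54 mm ahead of it (env.nose_length is the distance from the TCP to the fingertips, in m); z points along the fingers, y is the direction in which the jaws open and shut (so a half turn about z gives the same grasp; the last joint's range is limited). The gripper opens to 85 mm and grips with 20 to 120 N. Pads are 22 mm wide; open, the fingers measure 114 mm over their backs; the gripper's body (76 mm by 85 mm) begins 54 mm behind the grasp point. The pads swing forward as they close: fully open they stand 13 mm farther back than shut.
Start: joints at [1.113, 0.477, 0.022, 1.555, -0.011, 1.109, -0.083], TCP at [0.231, -0.634, 0.304] pointing down, gripper open.
Joint ranges: [-2.96, 2.96], [-0.34, 2.1], [-1.41, 1.46], [0.24, 2.44], [-1.37, 4.51], [0.17, 1.92], [-2.96, 2.96]. Speed limits (rad/s): [2.39, 2.39, 3.14, 3.14, 3.14, 3.14, 3.14].

INTERFACE

Orientations are given as a unit quaternion [w, x, y, z].
In Python, from cell import env, kin, camera, calibration, job gives the robot as it stands. The module is installed in compiled form; this text tells all that it offers. Calls block until the motion is done:
- env.reach(position, orientation): joint-space move of the TCP to a pose.
- env.movel(position, velocity=0.15, rot=None, stop_force=None): straight line of the TCP; rot=None keeps the orientation; velocity is the mean speed in m/s. With stop_force (N) it stops when the force on the tool has changed by that much, and returns True; else False.
- env.goto_joints(angles): joint-space move.
- env.grip(opening, f_grip=None): finger opening in m; f_grip is the grip in N (None keeps the last); returns when the fingers have stopped.
- env.dwell(seconds).
- kin.inverse_kinematics(position, orientation): joint angles nearest the present ones, or None.
- env.get_state(): the state.
- camera(name): name is "scene" or "top" or "wrist"; returns (picture, depth): 420x560x3 uint8, blue, green, red; 420x560 float32, m along the optical axis (not along the pixel's ray), 0 where there is no reading.
- calibration(name): a dict with "fx", "fy", "cx", "cy" (pixels), "k1" (the pictures are not rectified: a ray, as slopes to the right and down, at radius r is drawn at 1 + k1 r^2 times it, then the intrinsics apply), "rvec" (rotation vector, rad) and "tvec" (3), from world to camera coordinates, as OpenCV has them. Camera axes: x right, y down, z forward; pixel columns grow to the right and rows downward; lengths in m; the calibration is good to about 2 mm. A picture is of the moment at which its call begins: read the wrist's pose just before it. calibration takes no time and is no camera call; for the wrist camera it gives the pose at the moment of the call.
A pose or a line that the arm cannot do raises env.PlanningError and nothing moves.
- job.job_done(): hands the job in, once; it reports no verdict.
The state is a dict: "time": time; "qpos": joint angles; "joint_velocities": joint speeds; "joint_torque": joint torques, N m; "tcp_pos": TCP position; "orientation": TCP orientation; "force": force on the tool from outside, world axes, zero at the start; "torque": the same for the moment, N m; "opening": finger opening in m.
Only numpy, scipy, OpenCV 4.12 (cv2) and the standard library are available. Lean on these libraries where they do the work, as an engineer would, in place of code of your own. Each camera call takes 0.05 s, during which the arm holds its last target.

## Working session

There is one attempt and no reset: what is moved stays moved. The work goes in short steps, each a Python script; the robot and the scene stay as the last script left them, time stands still between calls to the robot, and variables do not carry over. Pictures are saved under pics/ and viewed, and the job is handed in when it is done.

```bash
mkdir -p pics; ls
cat > h.py <<'E'
import numpy as np,cv2
from cell import env,kin,camera,calibration,job
def snap(name,f):
    c=calibration(name); p,d=camera(name); cv2.imwrite('pics/'+f+'.png',p); np.savez('pics/'+f+'.npz',d=d,p=p,**{k:np.array(v) for k,v in c.items()}); return p,d,c
def world(c,d,u=None,v=None):
    H,W=d.shape
    vv,uu=np.mgrid[0:H,0:W].astype(float)
    K=np.array([[c['fx'],0,c['cx']],[0,c['fy'],c['cy']],[0,0,1]],float)
    pts=cv2.undistortPoints(np.stack([uu.ravel(),vv.ravel()],1)[:,None],K,np.array([float(c['k1']),0,0,0]))[:,0]
    R=cv2.Rodrigues(np.array(c['rvec'],float))[0]; t=np.array(c['tvec'],float).ravel()
    P=np.c_[pts,np.ones(len(pts))]*d.ravel()[:,None]
    return ((P-t)@R).reshape(H,W,3)
def st():
    s=env.get_state(); print('t',round(s['time'],2),'tcp',np.round(s['tcp_pos'],4),'q',np.round(s['orientation'],3),'F',np.round(s['force'],1),'op',round(s['opening'],4)); return s
E
python3 - <<'E'
from h import *
st()
for n in ['scene','top','wrist']: snap(n,n+'0')
st()
E
```

```text
pics
t 0.0 tcp [ 0.2312 -0.6337  0.3029] q [-0.001  0.985  0.174 -0.   ] F [-0.1  0.3 -0.1] op 0.0855
t 0.15 tcp [ 0.2312 -0.6338  0.3032] q [-0.001  0.985  0.174 -0.   ] F [-0.1  0.1  0.1] op 0.0854
```

View pics/scene0.png

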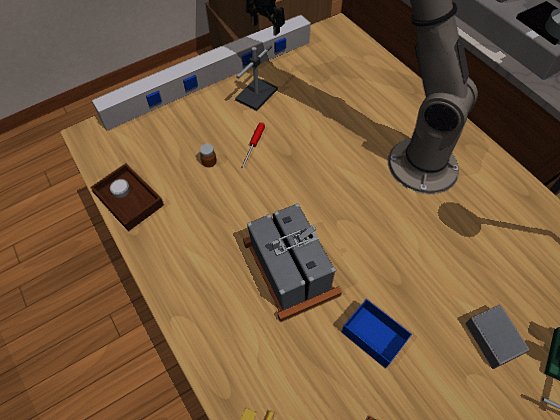

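View pics/top0.png

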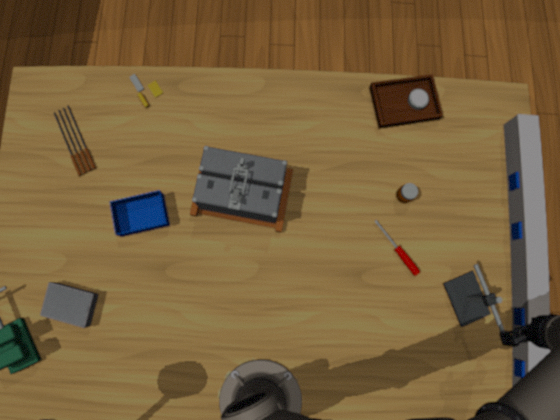

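View pics/wrist0.png

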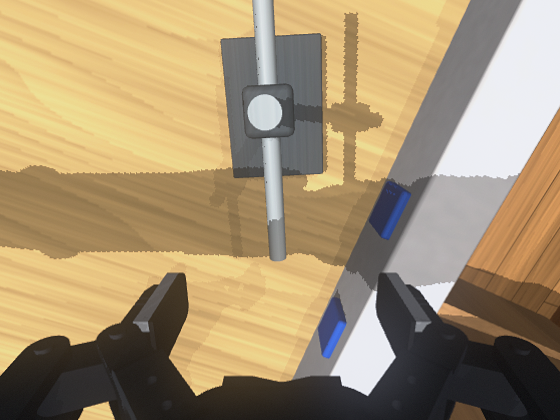

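The top view shows the case at about (240,185), with the latch in the middle, the bin at (140,213), the driver at (400,250) and the jar at (408,192). Next I measure the case.

Run:
```python
from h import *
for n in ['top0','scene0']:
    z=np.load(f'pics/{n}.npz'); W=world(z,z['d']); p=z['p']
    if n=='top0': print(W[185,150:330:8].round(3).tolist())
    m=(W[...,2]>0.135)&(W[...,2]<0.156)&(abs(W[...,1])<0.35)&(W[...,0]>.4)&(W[...,0]<.95)
    P=W[m]; print(n,m.sum(),P.min(0),P.max(0),np.median(P[:,2]))
    r=cv2.minAreaRect((P[:,:2]*1000).astype(np.float32)); print(r); print(cv2.boxPoints(r).round(1).tolist())
    m2=(W[...,2]>0.158)&(W[...,2]<0.25)&(abs(W[...,1])<0.35)&(W[...,0]>.4)&(W[...,0]<.95)
    P=W[m2]; print(m2.sum(),P.min(0),P.max(0))
    H,Wd=m.shape
    ys,xs=np.where(m); a,b,c,d=ys.min()-10,ys.max()+10,xs.min()-10,xs.max()+10
    cv2.imwrite(f'pics/{n}z.png',cv2.resize(p[a:b,c:d],None,fx=5,fy=5,interpolation=cv2.INTER_CUBIC)); print(a,c)
```

```text
[[0.612, 0.35, -0.0], [0.611, 0.324, 0.004], [0.613, 0.301, -0.001], [0.614, 0.277, -0.001], [0.614, 0.253, 0.001], [0.616, 0.23, -0.005], [0.584, 0.182, 0.15], [0.586, 0.161, 0.146], [0.587, 0.14, 0.145], [0.586, 0.118, 0.15], [0.587, 0.097, 0.15], [0.587, 0.075, 0.149], [0.588, 0.054, 0.151], [0.588, 0.033, 0.152], [0.59, 0.011, 0.146], [0.597, -0.01, 0.12], [0.593, -0.031, 0.14], [0.618, -0.057, 0.029], [0.626, -0.082, -0.003], [0.626, -0.106, -0.002], [0.628, -0.13, -0.007], [0.627, -0.153, 0.0], [0.628, -0.178, -0.0]]
top0 4392 [ 0.5054762  -0.05403914  0.13505523] [0.69498887 0.19690908 0.15593809] 0.14828384378038165
((601.380126953125, 72.20875549316406), (232.01901245117188, 159.1826171875), 81.00605010986328)
[[504.6000061035156, -29.899999618530273], [661.9000244140625, -54.79999923706055], [698.0999755859375, 174.3000030517578], [540.9000244140625, 199.1999969482422]]
318 [ 0.52124715 -0.00785206  0.15834879] [0.65106934 0.14853344 0.20614893]
136 182
scene0 4079 [ 0.50614319 -0.05121964  0.13500765] [0.69613126 0.19934539 0.15598828] 0.14904398627177023
((600.8945922851562, 74.15171813964844), (232.03384399414062, 158.81320190429688), 81.1396484375)
[[504.6000061035156, -28.200000762939453], [661.5, -52.70000076293945], [697.2000122070312, 176.60000610351562], [540.2999877929688, 201.0]]
365 [0.53088276 0.05001974 0.1582284 ] [0.65077342 0.09794512 0.20499975]
193 237
```

View pics/top0z.png

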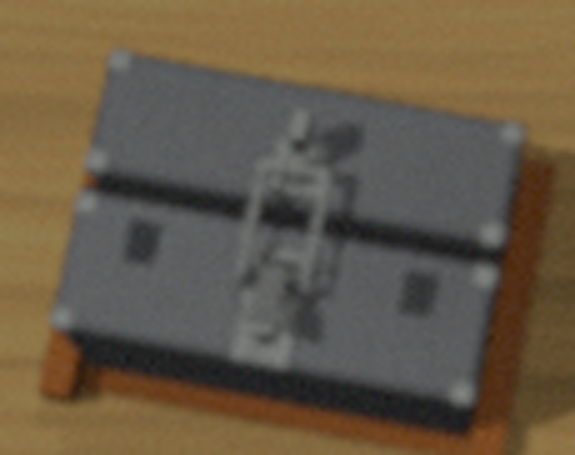

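View pics/scene0z.png

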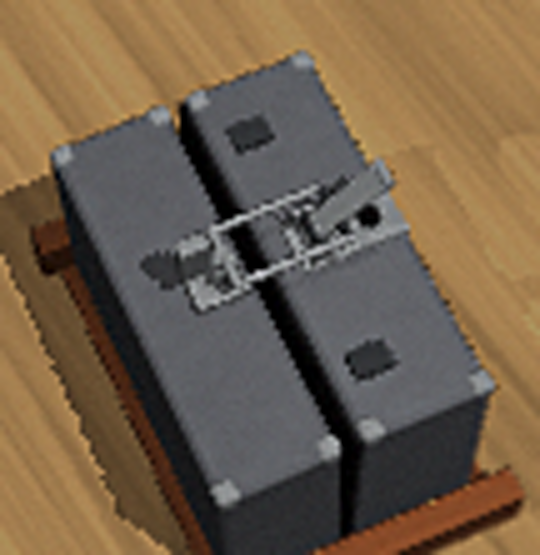

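Run:
```python
from h import *
from scipy.spatial.transform import Rotation as Ro
s=st();c=calibration('wrist');R=cv2.Rodrigues(np.array(c['rvec'],float))[0];C=-R.T@np.array(c['tvec']).ravel()
q=s['orientation'];RT=Ro.from_quat([q[1],q[2],q[3],q[0]]).as_matrix()
print('cam in tool',RT.T@(C-s['tcp_pos']),'\naxes in tool (cols cam xyz)\n',(RT.T@R.T).round(3)); print({k:c[k] for k in('fx','fy','cx','cy','k1')}, env.nose_length)
psi=np.radians(-9)
for o in (0,np.pi):
  a=psi+o; quat=[0,np.cos(a/2),np.sin(a/2),0]
  for p in ([.65,.07,.33],[.66,.065,.24],[.55,.08,.4],[.5,.09,.35],[.7,.06,.35]): 
    j=kin.inverse_kinematics(p,quat); print(o,p,None if j is None else np.round(j,2))
```

```text
t 0.15 tcp [ 0.2312 -0.6338  0.3032] q [-0.001  0.985  0.174 -0.   ] F [-0.1  0.1  0.1] op 0.0854
cam in tool [ 7.88371100e-02  3.15804452e-05 -6.94851448e-02] 
axes in tool (cols cam xyz)
 [[ 0.001 -0.953 -0.304]
 [ 1.     0.     0.001]
 [-0.001 -0.304  0.953]]
{'fx': 326.6307498362876, 'fy': 326.6307498362876, 'cx': 281.616897777549, 'cy': 212.75570699132558, 'k1': 0.004749236592524475} 0.0726
0 [0.65, 0.07, 0.33] [ 0.11  0.46 -0.44  1.56  0.2   1.17 -2.09]
0 [0.66, 0.065, 0.24] [ 0.06  0.54 -0.35  1.63  0.21  1.01 -2.09]
0 [0.55, 0.08, 0.4] [ 0.27  0.26 -0.63  1.69  0.16  1.25 -2.13]
0 [0.5, 0.09, 0.35] [ 0.29  0.22 -0.68  1.86  0.15  1.12 -2.17]
0 [0.7, 0.06, 0.35] [ 0.07  0.52 -0.37  1.41  0.19  1.25 -2.04]
3.141592653589793 [0.65, 0.07, 0.33] [ 0.34  0.54 -0.79  1.54  0.39  1.23  0.9 ]
3.141592653589793 [0.66, 0.065, 0.24] [ 0.35  0.65 -0.8   1.6   0.5   1.11  0.83]
3.141592653589793 [0.55, 0.08, 0.4] [ 0.45  0.32 -0.89  1.68  0.26  1.27  0.93]
3.141592653589793 [0.5, 0.09, 0.35] [ 0.52  0.29 -0.97  1.84  0.26  1.15  0.88]
3.141592653589793 [0.7, 0.06, 0.35] [ 0.33  0.61 -0.81  1.39  0.44  1.33  0.92]
```

Run:
```python
from h import *
a=np.radians(-9)+np.pi; q=[0,np.cos(a/2),np.sin(a/2),0]
s=st(); p=s['tcp_pos'].copy() if hasattr(s['tcp_pos'],'copy') else np.array(s['tcp_pos'])
env.reach([.60,.075,.40],q); st()
snap('wrist','w1')
```

```text
t 0.15 tcp [ 0.2312 -0.6338  0.3032] q [-0.001  0.985  0.174 -0.   ] F [-0.1  0.1  0.1] op 0.0854
t 2.98 tcp [0.6003 0.0738 0.3997] q [-0.     0.08   0.997 -0.   ] F [-0.4 -0.5  0.4] op 0.0854
```

View pics/w1.png

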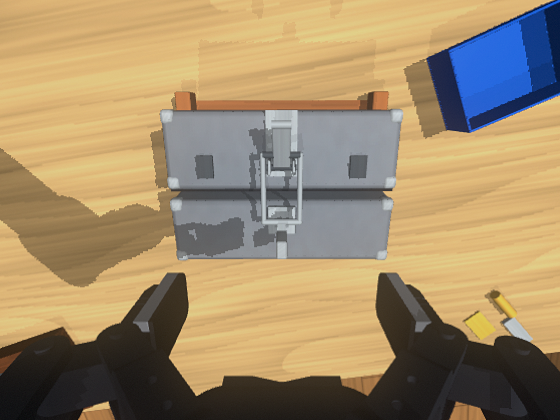

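The wrist view shows the lever and fixed half at the top (282,140) and the bail reaching down to the bar at about (282,220). The thumb tab is at (282,240). I compute positions from depth.

Run:
```python
from h import *
z=np.load('pics/w1.npz'); W=world(z,z['d']); p=z['p']
m=(W[...,2]>0.14)&(W[...,2]<0.153); ys,xs=np.where(m); m&=(np.mgrid[0:420,0:560][0]<262)
P=W[m]; print(np.median(P[:,2])); r=cv2.minAreaRect((P[:,:2]*1000).astype(np.float32)); print(r,cv2.boxPoints(r).round(1).tolist())
# seam direction from long edges -> refine yaw
L=[];
for u in range(180,390,4):
    col=W[:262,u]; mm=(col[:,2]>.145)&(col[:,2]<.152); L.append(np.r_[u,col[mm][0][:2],col[mm][-1][:2]])
L=np.array(L); print('edge yaw',np.degrees(np.arctan(np.polyfit(L[:,2],L[:,1],1)[0])),np.degrees(np.arctan(np.polyfit(L[:,4],L[:,3],1)[0])))
th=np.radians(9.0); ex=np.array([np.cos(th),-np.sin(th)]); ey=np.array([np.sin(th),np.cos(th)])
o=np.array(r[0])/1000
T=W.copy(); d=W[...,:2]-o; T[...,0]=d@ex*1000; T[...,1]=d@ey*1000; T[...,2]*=1000
for v in range(100,266,4): print(v,[T[v,u].round(0).astype(int).tolist() for u in (264,274,282,290,298)])
cv2.imwrite('pics/w1z.png',cv2.resize(p[100:265,230:340],None,fx=5,fy=3.6*1,interpolation=cv2.INTER_CUBIC))
```

```text
0.14868123039350978
((601.8150024414062, 73.02713012695312), (229.81100463867188, 156.3636932373047), 80.97246551513672) [[506.6000061035156, -28.200000762939453], [661.0, -52.70000076293945], [697.0999755859375, 174.1999969482422], [542.5999755859375, 198.8000030517578]]
edge yaw 8.903871129230234 8.00391545466973
100 [[-89, -23, 4], [-89, -10, 5], [-89, 1, 6], [-89, 12, 5], [-89, 23, 6]]
104 [[-84, -23, 5], [-84, -10, 5], [-84, 1, 5], [-84, 12, 5], [-84, 23, 6]]
108 [[-79, -23, 5], [-79, -10, 5], [-79, 1, 4], [-79, 12, 6], [-79, 23, 6]]
112 [[-75, -16, 148], [-76, -6, 153], [-75, 1, 152], [-75, 8, 154], [-75, 16, 147]]
116 [[-72, -16, 149], [-72, -6, 154], [-72, 1, 152], [-72, 8, 152], [-72, 16, 150]]
120 [[-68, -16, 150], [-70, -5, 195], [-70, 1, 196], [-70, 7, 195], [-68, 16, 149]]
124 [[-65, -16, 149], [-67, -5, 198], [-67, 1, 196], [-67, 7, 197], [-65, 16, 148]]
128 [[-61, -16, 151], [-64, -5, 196], [-64, 1, 197], [-64, 7, 197], [-61, 16, 150]]
132 [[-57, -16, 150], [-60, -6, 193], [-60, 1, 194], [-60, 8, 194], [-57, 16, 149]]
136 [[-54, -16, 150], [-57, -6, 192], [-57, 1, 190]
[... 1910 characters left out ...]
8, 146], [43, -7, 154], [33, 1, 181], [43, 9, 154], [45, 18, 147]]
236 [[50, -18, 147], [50, -8, 147], [33, 1, 189], [50, 9, 147], [50, 18, 148]]
240 [[55, -18, 147], [55, -8, 146], [33, 1, 200], [55, 9, 147], [55, 18, 147]]
244 [[60, -18, 146], [60, -8, 146], [36, 1, 202], [59, 9, 148], [60, 18, 146]]
248 [[64, -18, 147], [64, -8, 146], [40, 1, 202], [64, 9, 147], [64, 18, 147]]
252 [[69, -19, 147], [70, -8, 145], [44, 1, 202], [69, 10, 146], [70, 18, 145]]
256 [[74, -19, 145], [74, -8, 146], [48, 1, 201], [75, 10, 144], [74, 18, 146]]
260 [[151, -28, -2], [150, -12, -1], [150, 1, 0], [150, 13, 0], [150, 26, 0]]
264 [[157, -28, -1], [157, -12, -1], [157, 1, -1], [158, 14, -2], [157, 26, 0]]
```

View pics/w1z.png

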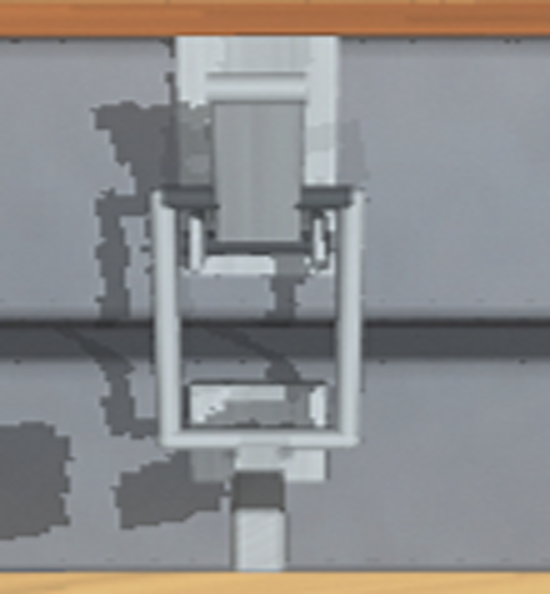

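Run:
```python
from h import *
z=np.load('pics/w1.npz'); W=world(z,z['d'])
th=np.radians(8.95); ex=np.array([np.cos(th),-np.sin(th)]); ey=np.array([np.sin(th),np.cos(th)]); o=np.array([.6018,.073])
d=W[...,:2]-o; T=np.dstack([d@ex,d@ey,W[...,2]])*1000
v,u=np.mgrid[0:420,0:560]
def rep(n,m): P=T[m]; print(n,m.sum(),'med',np.median(P,0).round(1),'lo',np.percentile(P,2,axis=0).round(1),'hi',np.percentile(P,98,axis=0).round(1)); return P
lat=(abs(u-282)<40)
rep('tabtop',lat&(v>238)&(v<262)&(T[...,2]>196))
rep('bar',lat&(v>=217)&(v<=227)&(T[...,2]>172)&(T[...,2]<179)&(abs(u-282)>8))
rep('wires',lat&(v>165)&(v<215)&(T[...,2]>172)&(T[...,2]<179))
P=rep('lever',lat&(v>=122)&(v<=150)&(T[...,2]>178)&(abs(u-282)<12))
a=np.polyfit(P[:,0],P[:,2],1); print('lever slope',np.degrees(np.arctan(a[0])),'z at -39',np.polyval(a,-39))
rep('fixed top',(v>115)&(v<185)&(T[...,2]>145)&(T[...,2]<153)&(abs(u-282)>50)&(abs(u-282)<90))
rep('lid top',(v>205)&(v<250)&(T[...,2]>140)&(T[...,2]<153)&(abs(u-282)>50)&(abs(u-282)<90))
# depth edges of the case sides: y center
```

```text
tabtop 220 med [ 40.3   0.  201. ] lo [-78.9  -4.5 196.8] hi [ 50.    4.5 469.2]
bar 160 med [ 23.4  -8.1 175. ] lo [ 19.5 -19.2 173. ] hi [ 27.   19.1 176.5]
wires 530 med [ -9.   14.6 175.3] lo [-28.7 -19.1 173.4] hi [ 15.9  19.3 177.1]
lever 558 med [-56.9   0.3 191.4] lo [-68.3  -7.5 181.2] hi [-44.2   7.8 198.9]
lever slope -48.388542895343775 z at -39 171.73990059863422
fixed top 5200 med [-41.3  49.1 149.6] lo [-71.1 -84.3 147.9] hi [ -7.6  86.4 152.7]
lid top 3416 med [ 40.4   0.8 147.4] lo [ 16.7 -91.4 145.4] hi [ 65.1  93.2 149.6]
```

```bash
cat >> h.py <<'E'
TH=np.radians(8.95); EX=np.array([np.cos(TH),-np.sin(TH),0]); EY=np.array([np.sin(TH),np.cos(TH),0]); EZ=np.array([0,0,1.]); O=np.array([.6018,.073,0])
from scipy.spatial.transform import Rotation as Ro
def Tw(x,y,z): return O+EX*x/1000+EY*y/1000+EZ*z/1000   # mm in latch frame -> world
def wT(p): d=np.array(p)-O; return np.array([d@EX,d@EY,d@EZ])*1000
def quat(p):  # tool pitched p rad nose-down as the bail (down -> down and -x)
    tx=-EX; ty=EY; tz=-EZ
    R=Ro.from_rotvec(EY*p)*Ro.from_matrix(np.c_[tx,ty,tz])
    q=R.as_quat(); return np.array([q[3],q[0],q[1],q[2]])
def axis(p): return -(np.cos(p)*EZ+np.sin(p)*EX)   # tool z world
def tcp(x,y,z,p,L): return Tw(x,y,z)-axis(p)*L/1000
E
python3 - <<'E'
from h import *
env.grip(.04); print(quat(0))
env.reach(tcp(42.5,0,193,0,115),quat(0)); st()
print(env.movel(tcp(42.5,0,193,0,54),.08,stop_force=8)); st()
snap('wrist','w2'); 
env.grip(0.0,40); s=st(); print(wT(s['tcp_pos']))
snap('wrist','w3')
E
```

```text
[0.         0.0780241  0.99695147 0.        ]
t 4.03 tcp [0.6436 0.067  0.3083] q [-0.001  0.078  0.997  0.   ] F [0.2 0.1 0.1] op 0.0399
False
t 4.94 tcp [0.6441 0.0666 0.2474] q [0.    0.078 0.997 0.   ] F [ 0.   1.4 -0.5] op 0.0398
t 5.37 tcp [0.644  0.0663 0.2474] q [0.    0.078 0.997 0.   ] F [ 0.4 -0.8  2.1] op 0.0091
[ 4.27189272e+01 -1.20796887e-02  2.47439670e+02]
```

View pics/w3.png

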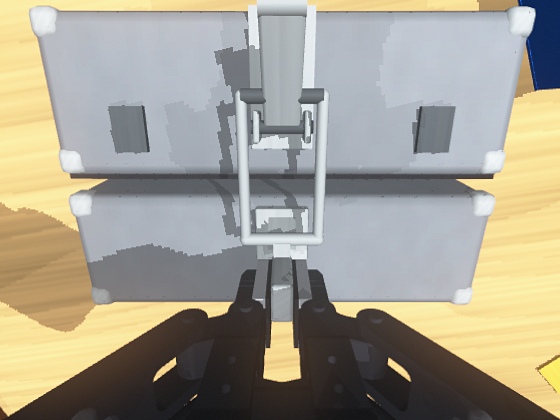

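The tab is gripped between the pads at (282,285), 9.1 mm opening. Next I run the hooking trajectory, pitching the tool along with the bail.

```bash
cat >> h.py <<'E'
PV=np.array([-25.5,164.5])
def solve(bx,bz):
    v=np.array([bx,bz])-PV; d=np.hypot(*v); c=(d*d+256-4096)/(2*d*16)
    th=np.arctan2(v[1],v[0])+np.arccos(c); Hn=PV+16*np.array([np.cos(th),np.sin(th)])
    b=np.array([bx,bz])-Hn; return th,-np.arctan2(b[1],b[0])
G0=(18.2,21.1)
def bailpose(bx,bz,pofs=0):
    th,p=solve(bx,bz); p+=pofs
    # bail x axis = (cos p, -sin p), z axis=(sin p, cos p)
    gx=bx+G0[0]*np.cos(p)+G0[1]*np.sin(p); gz=bz-G0[0]*np.sin(p)+G0[1]*np.cos(p)
    return tcp(gx,0,gz,p,54),quat(p),th,p
def barnow():
    s=env.get_state(); q=s['orientation']; z=Ro.from_quat([q[1],q[2],q[3],q[0]]).as_matrix()[:,2]
    p=np.arctan2(-z@EX,-z[2]); g=wT(np.array(s['tcp_pos'])+z*.054)
    bx=g[0]-G0[0]*np.cos(p)-G0[1]*np.sin(p); bz=g[2]+G0[0]*np.sin(p)-G0[1]*np.cos(p)
    F=np.array(s['force']); print('bar',round(bx,1),round(bz,1),'pitch',round(p,3),'F case',np.round([F@EX,F@EY,F[2]],1),'t',round(s['time'],1),'op',round(s['opening'],4)); return bx,bz
E
python3 - <<'E'
from h import *
print(solve(24.5,172.3)); barnow()
p0=solve(24.5,172.3)[1]
for w in [(25,180),(30,180.5),(36,180.5),(41,180)]:
    P,q,th,p=bailpose(*w,pofs=0); print(w,round(th,2),round(p,3)); r=env.movel(P,.03,rot=q,stop_force=25); barnow()
    if r: print('STOP'); break
snap('wrist','w4');snap('scene','s4')
E
```

```text
(np.float64(2.6362292031217556), np.float64(-0.0008436273663869692))
bar 24.6 172.3 pitch -0.001 F case [ 0.5 -0.3  1.9] t 5.4 op 0.0094
(25, 180) 2.54 -0.101
bar 24.3 179.5 pitch -0.099 F case [-1.1  0.  -3. ] t 6.0 op 0.0091
(30, 180.5) 2.13 -0.038
bar 27.7 179.0 pitch -0.031 F case [-6.5 -0.1 -2.5] t 6.4 op 0.0093
(36, 180.5) 1.73 -0.003
bar 33.9 179.4 pitch 0.003 F case [-7.  -1.1 -1.6] t 6.9 op 0.0093
(41, 180) 1.41 0.005
bar 39.2 179.1 pitch 0.011 F case [-6.4 -0.1 -1.2] t 7.2 op 0.0094
```

View pics/w4.png

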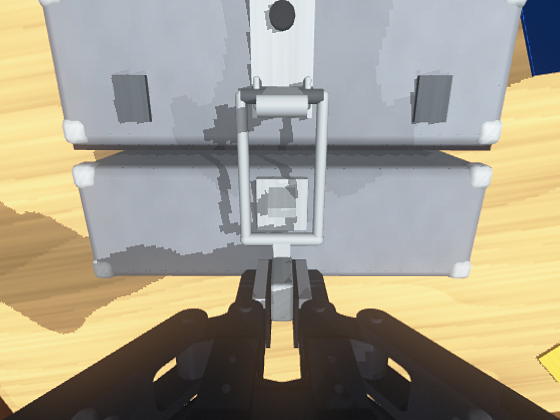

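The lever now stands upright at (283,100). The bar at y≈240 is past the hook at (283,205), and the rubber stop is visible at (282,15). I measure the hook and stop, then lower.

Run:
```python
from h import *
z=np.load('pics/w4.npz'); W=world(z,z['d']); d=W-O; T=np.dstack([d@EX,d@EY,d@EZ])*1000
for v in range(176,262,4): print(v,[T[v,u].round(1).tolist() for u in (262,283)])
print('stop',[T[v,283].round(1).tolist() for v in (6,12,18,24,30,40)])
print('lever',[T[v,283].round(1).tolist() for v in (88,92,96,100,104,108,112)])
```

```text
176 [[15.1, -10.5, 148.3], [14.9, 1.0, 149.2]]
180 [[15.9, -10.1, 155.5], [16.1, 1.0, 154.3]]
184 [[18.1, -10.1, 155.0], [18.0, 1.0, 155.3]]
188 [[20.3, -10.2, 154.8], [20.0, 1.0, 156.1]]
192 [[22.7, -10.3, 153.8], [21.4, 1.0, 159.1]]
196 [[24.5, -10.2, 155.6], [23.0, 1.0, 161.6]]
200 [[27.0, -10.3, 154.6], [24.0, 0.9, 165.7]]
204 [[29.2, -10.3, 154.4], [25.1, 0.9, 169.3]]
208 [[31.3, -10.3, 155.1], [26.7, 0.9, 170.6]]
212 [[34.1, -10.5, 153.3], [29.3, 1.0, 168.9]]
216 [[36.4, -10.5, 153.3], [31.8, 1.0, 167.6]]
220 [[38.5, -10.5, 154.0], [39.0, 1.0, 152.5]]
224 [[40.5, -10.5, 154.8], [40.9, 1.0, 153.7]]
228 [[43.3, -10.6, 153.5], [43.8, 1.0, 152.2]]
232 [[47.7, -11.0, 148.1], [48.0, 1.1, 147.3]]
236 [[37.3, -8.9, 181.2], [37.4, 0.9, 181.0]]
240 [[39.1, -8.9, 181.7], [39.6, 0.9, 180.5]]
244 [[41.1, -8.9, 181.9], [41.0, 0.9, 182.0]]
248 [[58.6, -11.3, 145.9], [43.0, 0.9, 182.1]]
252 [[61.3, -11.4, 145.8], [45.1, 1.0, 182.1]]
256 [[63.6, -11.4, 146.4], [47.4, 1.0, 181.5]]
260 [[46.9, -8.7, 187.0], [47.4, 0.9, 185.9]]
stop [[-63.5, 0.8, 157.1], [-61.3, 0.8, 156.6], [-58.8, 0.8, 157.0], [-56.4, 0.8, 156.7], [-54.9, 0.8, 152.4], [-50.5, 0.8, 153.4]]
lever [[-27.8, 0.8, 179.1], [-25.1, 0.7, 199.4], [-23.0, 0.7, 216.6], [-21.8, 0.7, 217.1], [-20.6, 0.7, 217.1], [-19.5, 0.7, 216.1], [-18.3, 0.7, 216.6]]
```

Run:
```python
from h import *
for w in [(41.5,174),(41.5,168),(41,162),(41,157),(41,153)]:
    P,q,th,p=bailpose(*w); r=env.movel(P,.03,rot=q,stop_force=9); print(w,round(th,2)); b=barnow()
    if r: print('STOP'); break
if b[1]<160:
    env.dwell(.2)
    for x in (37,33,29):
        P,q,th,p=bailpose(x,min(b[1],157.5)-.5); r=env.movel(P,.03,rot=q,stop_force=12); print(x,round(th,2)); barnow()
        if r: print('STOP'); break
snap('wrist','w5')
```

```text
(41.5, 174) 1.36
bar 39.9 173.1 pitch 0.102 F case [-6.  -0.3 -0.8] t 7.8 op 0.0092
(41.5, 168) 1.31
bar 40.0 167.2 pitch 0.194 F case [-6.9  0.4 -1.3] t 8.3 op 0.0093
(41, 162) 1.25
bar 39.6 161.2 pitch 0.286 F case [-5.6 -0.2 -1.2] t 8.8 op 0.009
(41, 157) 1.16
bar 38.6 156.5 pitch 0.364 F case [-1.2 -0.5  5.4] t 9.2 op 0.0093
STOP
37 1.37
bar 38.2 157.0 pitch 0.387 F case [-0.6 -0.2  5.7] t 9.7 op 0.0093
33 1.61
bar 37.4 157.0 pitch 0.384 F case [-0.1 -0.   4.7] t 9.9 op 0.0093
STOP
```

View pics/w5.png

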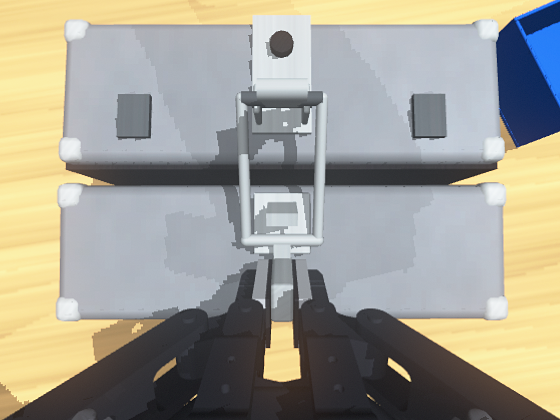

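The bar is down on the seat behind the hook, at bar ≈(282,240) with the hook at (283,215). I pull it back towards the hook.

Run:
```python
from h import *
for x in (35,32,29,27):
    P,q,th,p=bailpose(x,157.); r=env.movel(P,.03,rot=q,stop_force=18); print(x,round(th,2)); barnow()
    if r: print('STOP'); break
env.dwell(.1); barnow()
snap('wrist','w6')
```

```text
35 1.51
bar 37.3 157.2 pitch 0.371 F case [6.5 0.2 2.1] t 10.2 op 0.0091
32 1.7
bar 34.6 157.3 pitch 0.369 F case [7.5 1.  2.1] t 10.4 op 0.0091
29 1.91
bar 31.3 157.2 pitch 0.356 F case [6.1 0.6 2.8] t 10.7 op 0.0093
27 2.08
bar 29.7 157.2 pitch 0.337 F case [7.  0.5 0.3] t 11.0 op 0.0091
bar 29.6 157.1 pitch 0.337 F case [7.  0.8 1.3] t 11.1 op 0.0093
```

View pics/w6.png

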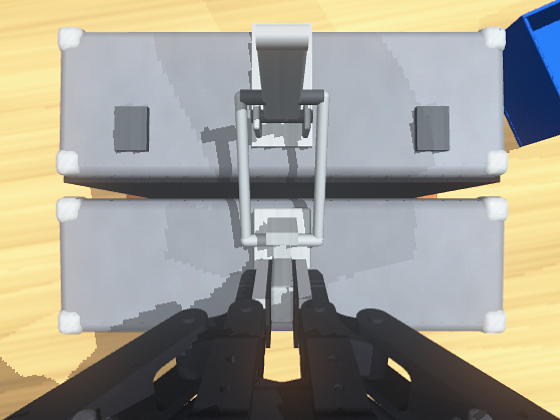

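The bar sits in the hook (bar ≈(282,242) behind the hook at (282,228)) and the lever leans back. I release and retreat.

Run:
```python
from h import *
env.grip(.03)
s=env.get_state(); 
env.movel(np.array(s['tcp_pos'])-axis(.337)*.07,.12); barnow()
env.grip(0.0,60)
p=-.2
def C(th,g=0): return PV+44*np.array([np.cos(th),np.sin(th)])+(3+g)*np.array([np.sin(th),-np.cos(th)])
c=C(1.87)+[14,0]; c=c+11*np.array([np.cos(p),-np.sin(p)])
env.reach(tcp(c[0],0.3,c[1]+45,p,72.6),quat(p)); st()
snap('wrist','w7')
```

```text
bar 49.3 221.9 pitch 0.343 F case [0.4 0.2 0. ] t 12.2 op 0.0302
t 13.22 tcp [0.5766 0.077  0.3267] q [ 0.1    0.078  0.992 -0.008] F [ 0.6 -0.2  0.6] op 0.0002
```

View pics/w7.png

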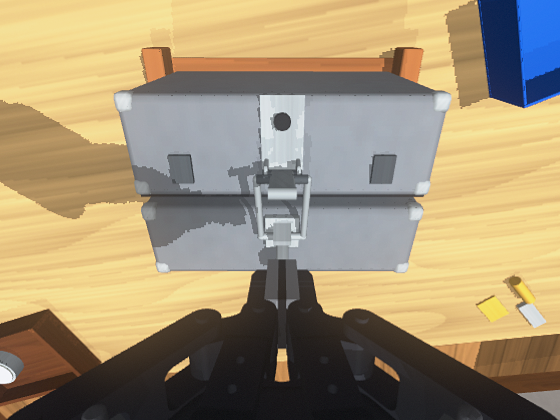

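The lever tip shows at about (283,188) and the tab at (283,240). I check coordinates before pushing.

Run:
```python
from h import *
z=np.load('pics/w7.npz'); W=world(z,z['d']); d=W-O; T=np.dstack([d@EX,d@EY,d@EZ])*1000
for v in range(160,262,3): print(v,[T[v,u].round(1).tolist() for u in (262,274,283,304)])
cv2.imwrite('pics/w7z.png',cv2.resize(z['p'][100:280,220:345],None,fx=4,fy=3.3,interpolation=cv2.INTER_CUBIC))
```

```text
160 [[-32.0, -14.2, 152.3], [-31.8, -5.5, 151.7], [-31.6, 1.1, 151.2], [-31.2, 16.6, 149.9]]
163 [[-30.3, -14.2, 154.0], [-29.9, -5.5, 152.7], [-29.8, 1.1, 152.4], [-28.7, 16.7, 149.6]]
166 [[-27.4, -14.4, 152.5], [-26.9, -5.5, 151.1], [-27.5, 1.1, 152.5], [-26.2, 16.8, 149.2]]
169 [[-29.5, -13.7, 163.6], [-29.4, -5.3, 163.4], [-29.7, 1.1, 164.1], [-24.0, 16.9, 149.6]]
172 [[-29.0, -13.5, 167.8], [-31.5, -5.0, 174.1], [-31.0, 1.1, 172.9], [-21.6, 17.0, 149.6]]
175 [[-32.1, -12.7, 180.6], [-32.8, -4.8, 182.2], [-32.5, 1.0, 181.7], [-32.2, 14.8, 180.9]]
178 [[-31.1, -12.6, 183.2], [-34.0, -4.6, 190.0], [-34.5, 1.0, 191.1], [-30.9, 14.7, 182.8]]
181 [[-28.5, -12.7, 182.2], [-35.2, -4.4, 197.4], [-35.6, 1.0, 198.4], [-28.8, 14.8, 182.8]]
184 [[-11.6, -15.0, 149.4], [-36.7, -4.3, 205.1], [-36.8, 1.0, 205.3], [-25.9, 15.0, 181.0]]
187 [[-8.8, -15.1, 148.8], [-38.7, -4.0, 213.6], [-38.9, 1.0, 214.1], [-22.5, 15.2, 178.4]]
190 [[-6.2, -15.2, 148.8], [-38.0, -4.0, 216.0], [-38.0, 1.0, 215.9], [-20.4, 15.3, 178.8]]
193 [[-2.9, -15.3, 147.3], [-36.8, -4.0, 217.3], [-36.4, 1.0, 216.4], [-17.5, 1
[... 1265 characters left out ...]
15.6, 159.8], [25.2, -5.7, 168.9], [26.4, 1.2, 167.0], [31.1, 18.2, 159.9]]
241 [[42.4, -16.6, 147.7], [27.2, -5.7, 170.0], [26.9, 1.2, 170.5], [42.7, 19.3, 147.2]]
244 [[46.0, -16.8, 147.0], [31.1, -5.8, 168.4], [30.6, 1.2, 169.2], [45.4, 19.3, 147.9]]
247 [[48.6, -16.8, 147.8], [48.8, -6.4, 147.5], [40.3, 1.3, 159.5], [48.2, 19.4, 148.3]]
250 [[52.4, -17.0, 146.9], [52.7, -6.5, 146.5], [40.8, 1.3, 163.0], [52.2, 19.6, 147.2]]
253 [[55.4, -17.0, 147.2], [56.0, -6.6, 146.4], [41.6, 1.3, 165.9], [56.2, 19.8, 146.1]]
256 [[59.2, -17.2, 146.5], [59.6, -6.6, 146.0], [42.2, 1.3, 169.1], [59.3, 19.9, 146.2]]
259 [[63.2, -17.3, 145.6], [-22.5, -3.3, 257.7], [-21.3, 0.9, 256.2], [62.0, 19.9, 147.1]]
```

View pics/w7z.png

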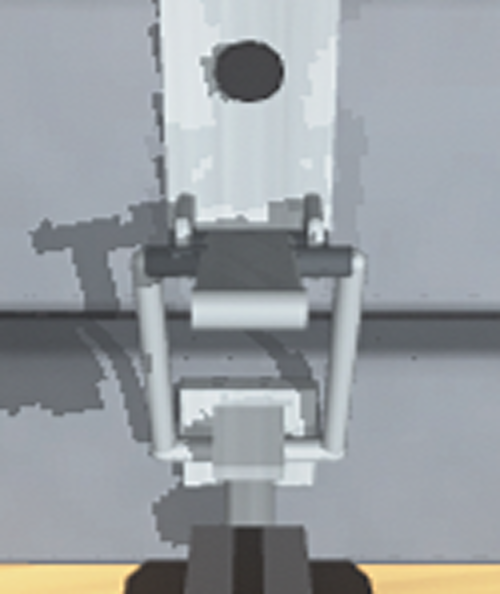

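```bash
cat >> h.py <<'E'
PP=-.2; PVL=np.array([-26.0,164.5])
def C(th,g=0): return PVL+44*np.array([np.cos(th),np.sin(th)])+(3+g)*np.array([np.sin(th),-np.cos(th)])
def fpose(c,p=PP):
    c=np.array(c)+11*np.array([np.cos(p),-np.sin(p)]); return tcp(c[0],0.5,c[1],p,72.6)
def corner(p=PP,q=True):
    s=env.get_state(); g=wT(np.array(s['tcp_pos'])+axis(p)*.0726); c=np.array([g[0],g[2]])-11*np.array([np.cos(p),-np.sin(p)])
    v=c-PVL; r=np.hypot(*v); th=np.arctan2(v[1],v[0])%(2*np.pi)+np.arcsin(3/r)
    F=np.array(s['force']); Fc=np.array([F@EX,F@EY,F[2]]); 
    if q: print('corner',c.round(1),'r',round(r,1),'th',round(th,3),'F',Fc.round(1),round(np.linalg.norm(Fc),1),'t',round(s['time'],2))
    return c,th,Fc
E
python3 - <<'E'
from h import *
c=C(1.75)+[9,0]
env.movel(fpose(c),.1,rot=quat(PP),stop_force=8); corner()
r=env.movel(fpose(C(1.75)+[3,0]),.03,stop_force=5); corner()
for th in (1.75,1.85,1.95,2.05):
    r=env.movel(fpose(C(th)),.03,stop_force=12); print(th,r); corner()
    if r: break
E
```

```text
corner [-21.6 208.1] r 43.8 th 1.539 F [0.7 0.  0.5] 0.9 t 13.86
corner [-28.  208.9] r 44.4 th 1.683 F [ 0.6 -0.8 -0.5] 1.1 t 14.21
1.75 False
corner [-31.  208.4] r 44.2 th 1.753 F [-0.2  0.1  0.6] 0.6 t 14.46
1.85 False
corner [-34.6 208. ] r 44.3 th 1.833 F [ 4.7 -1.2 -0.5] 4.9 t 14.76
1.95 False
corner [-38.7 207.1] r 44.4 th 1.928 F [ 5.6 -0.   0.4] 5.6 t 15.06
2.05 False
corner [-42.6 205.8] r 44.5 th 2.021 F [ 4.6 -0.2  2.5] 5.3 t 15.36
```

Contact is where I predicted and the force is modest. I continue the arc with guards.

Run:
```python
from h import *
for th in (2.15,2.25,2.35,2.45,2.55,2.65,2.75,2.82,2.89,2.96):
    _,_,F=corner(q=False); n=np.linalg.norm(F)
    r=env.movel(fpose(C(th)),.025,stop_force=max(4,17-n)); print(th,r); c,t,F=corner()
    if r or np.linalg.norm(F)>16: break
snap('wrist','w8')
```

```text
2.15 False
corner [-46.4 204.1] r 44.6 th 2.114 F [ 4.7 -2.3  6.1] 8.0 t 15.68
2.25 False
corner [-50.5 201.8] r 44.6 th 2.218 F [ 2.7 -1.4  6.8] 7.4 t 16.01
2.35 False
corner [-54.1 199. ] r 44.5 th 2.322 F [ 2.5 -1.8  7.9] 8.4 t 16.33
2.45 False
corner [-57.5 195.8] r 44.4 th 2.428 F [ 2.7 -0.8  6.4] 7.0 t 16.66
2.55 False
corner [-60.7 192.2] r 44.4 th 2.536 F [ 1.6 -0.1  5.7] 6.0 t 16.98
2.65 False
corner [-63.4 188.3] r 44.3 th 2.642 F [ 1.6 -0.2  5.2] 5.4 t 17.31
2.75 False
corner [-65.7 184.2] r 44.3 th 2.75 F [1.6 1.7 3.3] 4.0 t 17.63
2.82 False
corner [-67.  181.2] r 44.3 th 2.822 F [1.4 1.6 4.8] 5.3 t 17.91
2.89 False
corner [-68.1 178.3] r 44.3 th 2.894 F [-0.3  1.   3.1] 3.2 t 18.18
2.96 False
corner [-69.  175.1] r 44.3 th 2.967 F [0.5 2.8 1.8] 3.4 t 18.46
```

View pics/w8.png

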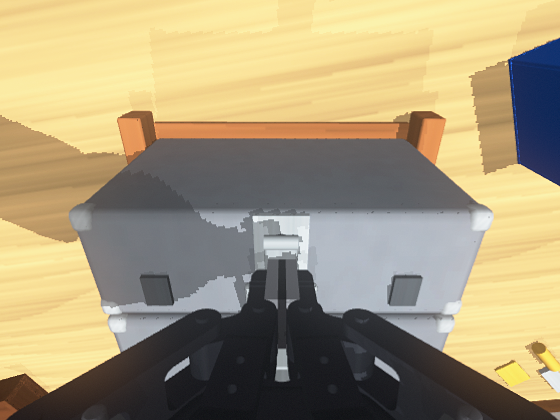

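The finger presses the lever near its tip at (280,243) and the seam is closing. I continue slowly to find the stop.

Run:
```python
from h import *
for th in np.arange(2.995,3.36,.025):
    r=env.movel(fpose(C(th)),.012,stop_force=7); c,t,F=corner()
    if r or np.linalg.norm(F)>8: print('contact',th); break
```

```text
corner [-69.4 173.7] r 44.3 th 3.001 F [-0.8  1.4  2. ] 2.6 t 18.78
corner [-69.5 172.6] r 44.3 th 3.026 F [-0.2  1.3  1.6] 2.1 t 19.03
corner [-69.6 171.5] r 44.2 th 3.051 F [-0.7  0.5  1.8] 2.0 t 19.28
corner [-69.7 170.4] r 44.1 th 3.076 F [-0.8 -0.1  0.2] 0.8 t 19.53
corner [-69.9 169.3] r 44.1 th 3.1 F [0.1 0.6 0.4] 0.7 t 19.78
corner [-70.  168.3] r 44.1 th 3.124 F [0.3 0.2 0.1] 0.4 t 20.03
corner [-70.  167.2] r 44.1 th 3.148 F [ 0.3  0.2 -0.7] 0.8 t 20.28
corner [-70.1 166.1] r 44.2 th 3.173 F [ 0.7 -0.2  0.5] 0.9 t 20.53
corner [-70.1 165.1] r 44.1 th 3.197 F [-0.1 -0.1 -0. ] 0.2 t 20.78
corner [-70.1 164. ] r 44.1 th 3.222 F [-0.3  0.5 -0.4] 0.7 t 21.03
corner [-70. 163.] r 44.0 th 3.244 F [1.1 0.1 0.3] 1.1 t 21.28
corner [-69.9 162.6] r 43.9 th 3.254 F [-3.4 -1.6  8. ] 8.9 t 21.53
contact 3.269999999999999
```

Stop found at about 3.25 rad. I press on gradually to 15 N and hold.

Run:
```python
from h import *
c0=C(3.27)
def Fav(n=4):
    L=[]
    for _ in range(n): env.dwell(.03); L.append(corner(q=False)[2])
    return np.mean(L,0)
k=0; F=Fav(); print(F.round(1))
while F[2]<14.3 and k<30:
    k+=1; env.movel(fpose(c0-[0,.3*k]),.01,stop_force=6); F=Fav(3); print(k,F.round(1),round(np.linalg.norm(F),1))
    if np.linalg.norm(F)>18: break
for _ in range(8): env.dwell(.1); corner()
```

```text
[-3.1 -1.3  7.7]
1 [-4.3 -1.7 10.3] 11.3
2 [-5.5 -2.5 13. ] 14.4
3 [-6.7 -2.9 15.8] 17.4
corner [-69.9 162.4] r 43.9 th 3.259 F [-6.  -2.2 15.1] 16.4 t 22.82
corner [-69.9 162.4] r 43.9 th 3.259 F [-5.8 -2.3 15.2] 16.5 t 22.92
corner [-69.9 162.3] r 44.0 th 3.259 F [-5.7 -2.  15.3] 16.4 t 23.02
corner [-69.9 162.3] r 43.9 th 3.259 F [-6.3 -2.  15.4] 16.7 t 23.12
corner [-69.9 162.3] r 43.9 th 3.259 F [-6.2 -2.5 15.3] 16.7 t 23.22
corner [-69.9 162.3] r 43.9 th 3.259 F [-7.1 -2.3 15.2] 16.9 t 23.32
corner [-69.9 162.4] r 43.9 th 3.259 F [-5.7 -2.7 15.7] 16.9 t 23.42
corner [-69.9 162.4] r 43.9 th 3.259 F [-6.7 -2.1 15.1] 16.7 t 23.52
```

Held at about 15 N normal (16.7 N total) for 0.8 s. I lift straight off, then look.

Run:
```python
from h import *
s=env.get_state(); P=np.array(s['tcp_pos'])
env.movel(P+[0,0,.03],.06); corner()
env.reach(Tw(10,0,420),quat(0)); st()
_,d,c=snap('wrist','w9'); snap('top','t9')
W=world(c,d); dd=W-O; T=np.dstack([dd@EX,dd@EY,dd@EZ])*1000
for v in range(100,290,6): print(v,[T[v,u].round(1).tolist() for u in (230,282)])
```

```text
corner [-69.9 192.3] r 52.0 th 2.635 F [ 0.8 -0.3 -0.6] 1.1 t 24.19
t 24.91 tcp [0.6114 0.0715 0.4188] q [-0.001  0.078  0.997 -0.   ] F [-0.6  0.7 -0.7] op -0.0002
100 [[-75.4, -50.9, 147.7], [-75.1, 0.4, 162.1]]
106 [[-69.8, -50.9, 149.2], [-69.7, 0.4, 162.0]]
112 [[-64.1, -51.2, 149.1], [-64.3, 0.4, 162.1]]
118 [[-58.4, -51.4, 149.7], [-58.9, 0.4, 164.1]]
124 [[-52.7, -51.6, 150.3], [-53.3, 0.4, 164.4]]
130 [[-46.9, -51.7, 150.9], [-47.8, 0.4, 164.2]]
136 [[-40.9, -52.2, 149.9], [-42.3, 0.4, 166.3]]
142 [[-34.9, -52.7, 148.6], [-36.7, 0.4, 167.2]]
148 [[-28.9, -52.8, 149.6], [-30.9, 0.4, 166.5]]
154 [[-22.9, -53.0, 150.0], [-25.2, 0.5, 167.3]]
160 [[-16.5, -53.6, 148.2], [-17.0, 0.5, 151.4]]
166 [[-10.3, -53.8, 148.8], [-10.3, 0.5, 148.5]]
172 [[-3.9, -54.2, 148.5], [-3.9, 0.5, 148.3]]
178 [[3.4, -55.2, 143.9], [2.8, 0.5, 146.6]]
184 [[8.8, -54.6, 149.4], [7.9, 0.5, 153.0]]
190 [[15.2, -54.9, 149.7], [12.9, 0.5, 159.0]]
196 [[21.8, -55.2, 149.6], [16.9, 0.5, 168.3]]
202 [[28.5, -55.5, 149.8], [22.5, 0.5, 170.7]]
208 [[34.9, -55.6, 150.8], [29.5, 0.5, 168.3]]
214 [[42.0, -56.1, 149.9], [30.4, 0.5, 185.6]]
220 [[49.4, -56.7, 148.5], [35.8, 0.5, 187.8]]
226 [[55.8, -56.7, 150.1], [42.1, 0.5, 187.7]]
232 [[63.6, -57.4, 148.3], [63.0, 0.5, 149.7]]
238 [[131.2, -83.1, -0.2], [131.2, 0.7, -0.5]]
244 [[142.0, -83.7, -1.0], [141.5, 0.7, -0.1]]
250 [[152.5, -84.2, -0.8], [152.0, 0.7, 0.1]]
256 [[163.3, -84.7, -1.0], [162.8, 0.7, -0.0]]
262 [[173.9, -85.1, -0.5], [-0.6, 0.4, 352.9]]
268 [[185.5, -85.9, -1.7], [-0.7, 0.4, 359.0]]
274 [[195.9, -86.1, -0.2], [-0.7, 0.4, 364.5]]
280 [[207.4, -86.7, -0.6], [-0.9, 0.4, 369.8]]
286 [[218.8, -87.3, -0.7], [-0.8, 0.4, 374.3]]
```

View pics/w9.png

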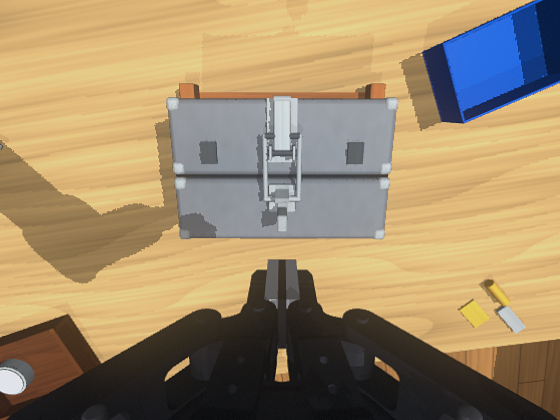

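View pics/t9.png

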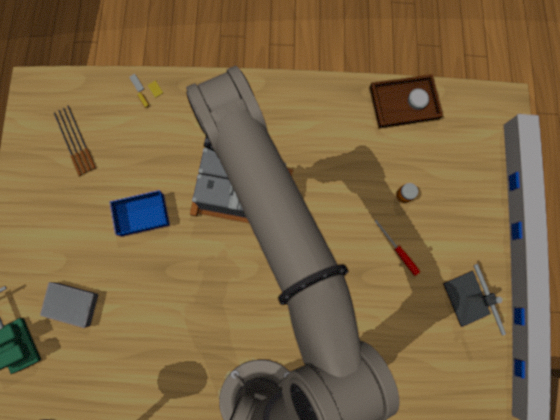

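The lever lies flat at (282,125), the seam at y≈176 is closed, and the bar is under the hook at (282,200). The bin, jar and driver are where they were. I hand in.

Run:
```python
from h import *
job.job_done(); st()
```

```text
the job is handed in; nothing more can be done
the job is handed in; nothing more can be done
```

The case is latched and drawn shut, and I handed the job in at about 25 s. No verdict came back.

- **Hooking:** I gripped the bail's tab, carried the bar over the hook, set it on the seat and pulled it back under. The bar ended within about 1 mm of the keeper point.
- **Closing:** I swung the lever over with the closed fingertips. The highest force I read on the way was 8.4 N. It met the rubber stop at about 3.25 rad.
- **Pressing home:** I held about 15 N straight down (about 16.7 N in all) for 0.8 s. The highest reading was 17.4 N, under the 25 N limit. I then lifted clear.

**Last checks:** Pictures and depth taken after letting go show the lever staying down at about 3.26 rad. The bar is under the hook and the seam is closed; the lid's edge moved about 7–8 mm, as expected. The bin, jar and driver look unmoved in the top view, and the gripper was clear of everything with about zero force on it.

**Not checked:** The bail's pull on the keeper can't be measured directly. I judged it taut from the lid being drawn in. The state read after hand-in was refused, so these checks date from just before it. No check failed or disagreed.

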